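# Prove the counter scale and fit its pail

## Robot

A 6-joint arm with a two-finger parallel gripper is mounted at the origin on a cart in front of the work surface, level with it; the furniture and walls round the work are solid. World frame = base frame: x ahead of the robot, y to its left, z up, the work surface at z = 0. Lengths are in m, angles in rad, forces in N, time in s.
With the tool pointing down it reaches from about 0.3 to 0.95 m from the base axis. Payload 3.1 kg.
Tool frame: the origin (TCP) lies at the very end of the fingers, on their centre line; the grasp point (between the pads) lies bot.hold_point_z behind it (bot.hold_point_z is the distance from the TCP to the grasp point, in m); z points along the fingers, y is the line along which they close (so a half turn about z gives the same grasp; the last joint's range is limited). The gripper opens to 85 mm and grips with 20 to 120 N. Pads are 22 mm wide; open, the fingers measure 114 mm over their backs; the gripper's body (76 mm by 85 mm) begins 54 mm behind the grasp point. The pads swing forward as they close: fully open they stand 13 mm farther back than shut.
Start: joints at [-1.26, 0.308, 1.634, -0, 1.2, -0.07], TCP at [0.232, -0.58, 0.231] pointing down, gripper open.
Joint ranges: [-3.06, 3.06], [-0.79, 1.96], [0.05, 2.63], [-1.19, 4.34], [0.05, 2.64], [-2.94, 2.94]. Speed limits (rad/s): [2.79, 2.79, 3.14, 3.14, 3.14, 3.14].

## Interface

Orientations are given as [roll, pitch, yaw] about the fixed x, y, z axes, in that order (R = Rz(yaw) Ry(pitch) Rx(roll)).
In Python, from plant import bot gives the robot as it stands. The module is installed in compiled form; this text tells all that it offers. Calls block until the motion is done:
- bot.movep(position, orientation): joint-space move of the TCP to a pose.
- bot.move_straight(position, rot=None, velocity=0.15, until_force=None): straight line of the TCP; rot=None keeps the orientation; velocity is the mean speed in m/s. With until_force (N) it stops when the force on the tool has changed by that much, and returns True; else False.
- bot.movej(angles): joint-space move.
- bot.gripper_to(opening): finger opening in m; the grip force is fixed at half the most; returns when the fingers have stopped.
- bot.hold(seconds).
- bot.ik(position, orientation): joint angles nearest the present ones, or None.
- bot.camera(name): name is "side" or "top" or "wrist"; returns (picture, depth): 480x640x3 uint8, red, green, blue; 480x640 float32, m along the optical axis (not along the pixel's ray), 0 where there is no reading.
- bot.camera_params(name): a dict with "fovy" (degrees; the focal length in pixels is half the picture's height over the tangent of half this angle, whatever the lens; pixels are square), "cx", "cy" (the principal point, pixels), "R" (3x3) and "t" (3): a world point X has camera coordinates R X + t; the wrist camera has in their place "mount" (4x4, takes a point from camera to tool coordinates, whose origin is the TCP and whose axes are the flange's). Camera axes: x right, y down, z forward; pixel columns grow to the right and rows downward; lengths in m; the calibration is good to about 2 mm. A picture is of the moment at which its call begins: read the wrist's pose just before it. camera_params takes no time and is no camera call.
A pose or a line that the arm cannot do raises bot.MotionError and nothing moves.
- bot.hand_in(): hands the job in; it is judged then, once.
Trained networks look in the newest picture that a camera, given by its name, has taken for a name from the list of things; names that differ only in an ending like _2 or _b are one class to them, and where a whole thing is asked for, a point or a joint stands for the part that bears it (a point fixed in the world has none). Each returns a list of dicts, best first, with "confidence" (0 to 1); they miss things now and then, are a little off and sometimes report something else, mostly with a low value. They report only what shows in the picture. A call takes as long as a camera call. They do not tell look-alikes from the thing itself.
- bot.recognise(camera, query): "point" ([x, y, z] in m, in world coordinates, good to about 4 mm: the middle of the surface that is visible of it).
- bot.regions_of(camera, query): "region" (480x640 bool, what is visible of it).
- bot.tip_of(camera, query): "point" ([x, y, z] in m, in world coordinates, good to about 4 mm: a listed point, or the origin of a listed thing).
Readings, each from a call of its own:
- bot.get_time_s(): time.
- bot.get_joint_positions(): joint angles.
- bot.get_qvel(): joint speeds.
- bot.get_joint_torque(): joint torques, N m.
- bot.get_eef_pos(): TCP position.
- bot.get_tool_rot(): TCP orientation.
- bot.get_contact_force(): force on the tool from outside, world axes, zero at the start.
- bot.get_moment(): the same for the moment, N m.
- bot.get_width(): finger opening in m.
- bot.get_grasp_force(): force on a finger pad.
Only numpy, scipy, OpenCV 4.12 (cv2) and the standard library are available. Lean on these libraries where they do the work, as an engineer would, in place of code of your own. Each camera call takes 0.05 s, during which the arm holds its last target. There are 200 camera calls.

## Task

Prove the shop's counter scale with each check weight on the dark blue mat: one at a time, lightest first, stand the weight alone and upright in the centre of the sprung pan, let go and wait until the scale has settled, then stand it back on the mat. When all the weights are upright on the mat again, lift the green pail up off its hook and leave it standing centred on the empty pan. Never push the pan down to its stop, and do not disturb the gift box, the bag of coasters or the pen.

Things in the scene. Friction and masses are not known exactly. Their poses are not given: they have to be found in the camera images.
- weight_100: 100 g check weight: upright brass cylinder 30 mm across and 20 mm high with a yellow band round it and a yellow knob on top (15 mm across, a further 12 mm high). Origin at the centre of its underside, z up the weight. It may be absent.
- weight_200: 200 g check weight: upright brass cylinder 36 mm across and 28 mm high with a red band round it and a red knob on top (15 mm across, a further 12 mm high). Origin at the centre of its underside, z up the weight. It may be absent.
- weight_300: 300 g check weight: upright brass cylinder 42 mm across and 33 mm high with a blue band round it and a blue knob on top (15 mm across, a further 12 mm high). Origin at the centre of its underside, z up the weight. It may be absent.
- weight_500: 500 g check weight: upright brass cylinder 48 mm across and 42 mm high with a green band round it and a green knob on top (15 mm across, a further 12 mm high). Origin at the centre of its underside, z up the weight. It may be absent.
- scale: white counter scale, fixed: housing 130 mm (x) by 150 mm (y), 58 mm high, dial on its -x face, round pan above it. Origin under the centre of the housing.
- pan_top (a point): centre of the upper face of the scale's flat round steel pan (150 mm across, 5 mm thick, 85 mm over the table when empty), marked by a red dot and a red ring 72 mm across. The pan does not tilt; this point sinks with it.
- scale_pan (a joint): how far the sprung pan is pressed down, m: 0 empty, 1.6 mm for every 100 g (600 N/m, damped), 0.020 at its stop
- weight_mat: dark blue mat fixed on the table, 110 mm (its x) by 200 mm (its y), 4 mm thick. Origin under its centre.
- pail: green open pail hanging by its rigid steel bail: 138 mm high in all, about 200 g, bucket 70 mm across at the rim and 55 mm high. Origin at the centre of its underside, z up; the bail lies in its y-z plane.
- pail_loop (a point): middle of the narrow loop that tops the bail, 118 mm above the pail's underside. The loop: two upright bars, 45 mm apart outside to outside along the pail's y (31 mm inside), 7 mm thick, 95 to 138 mm above the pail's underside, joined by a 7 mm top bar with its underside at 131 mm.
- hook_stand: fixed stand: 72 mm round foot, 14 mm post 300 mm high with a small knob, and a level square peg 8 mm thick pointing along the stand's -x, its top 300 mm over the table, ending 62 mm from the post's axis in a tip that rises 7 mm above the peg's top. The pail's loop hangs over the peg. Origin under the centre of the foot.
- hook_hang (a point): point on the peg's top where the loop hangs at the start, 48 mm from the post's axis
- gift_box_pink: bystander: pink gift box, 65 mm square, 36 mm high. Origin under its centre.
- coasters: bystander: round bag of coasters, 105 mm across, 44 mm high. Origin under its centre.
- pen: bystander: white pen with a green clip, 129 mm long (its y), 13 mm high. Origin under its centre.
There are look-alikes about, which are no part of the job. What is shaped like the weight_300 but purple is not meant.

How it is judged:
By the outcome, as a careful person would: the job done as asked, in the order asked, and still so for the second after the job is handed in, with the robot touching nothing.
Of weight_100, weight_200, weight_300, weight_500 only 2 to 4 are there at a start; the rules pass over those that are not, and their reading is None.
At some moment in a run one of weight_100, weight_200, weight_300, weight_500 may be knocked a few centimetres aside while the robot is not near it.
It also fails if it takes over 210 s, if anything falls off the work surface, if the arm or the gripper's body presses on something with over 40 N, if the wrist force passes 120 N, or if a joint passes its speed limit or range.

## Working session

There is one attempt and no reset: what is moved stays moved. The work goes in short steps, each a Python script; the robot and the scene stay as the last script left them, time stands still between calls to the robot, and variables do not carry over. Pictures are saved under pics/ and viewed, at most 14 in all, crops included, and the job is handed in when it is done.

```bash
mkdir -p pics; ls; cat > h.py <<'E'
import numpy as np, cv2
from plant import bot
def save(n,p): cv2.imwrite('pics/'+n,cv2.cvtColor(p,cv2.COLOR_RGB2BGR))
def cloud(cam,depth):
    c=bot.camera_params(cam); f=240/np.tan(np.radians(c['fovy'])/2)
    v,u=np.mgrid[:480,:640]
    P=np.stack([(u-c['cx'])/f*depth,(v-c['cy'])/f*depth,depth],-1)
    return (P-np.array(c['t']))@np.array(c['R'])
E
python3 - <<'E'
from h import *
for c in ('top','side'):
    p,d=bot.camera(c); save(c+'0.png',p); np.save(c+'0.npy',d); k=bot.camera_params(c); print(c,k['fovy'],np.round(-np.array(k['R']).T@k['t'],3))
    for q in ['weight_100','weight_200','weight_300','weight_500','scale','weight_mat','pail','hook_stand','gift_box_pink','coasters','pen','pan_top','pail_loop','hook_hang']:
        r=bot.tip_of(c,q); print(q,[(np.round(x['point'],3).tolist(),round(x['confidence'],2)) for x in r[:4]])
print(bot.hold_point_z,bot.get_time_s(),bot.get_tool_rot())
E
```

```text
pics
top 47.947703246827956 [0.423 0.172 1.239]
weight_100 [([0.436, 0.269, 0.002], 0.91), ([0.583, 0.369, 0.0], 0.88), ([0.442, 0.369, 0.004], 0.56)]
weight_200 [([0.436, 0.269, 0.002], 0.91), ([0.583, 0.369, 0.0], 0.88), ([0.442, 0.369, 0.004], 0.56)]
weight_300 [([0.436, 0.269, 0.002], 0.91), ([0.583, 0.369, 0.0], 0.88), ([0.442, 0.369, 0.004], 0.56)]
weight_500 [([0.436, 0.269, 0.002], 0.91), ([0.583, 0.369, 0.0], 0.88), ([0.442, 0.369, 0.004], 0.56)]
scale [([0.653, 0.215, 0.001], 0.68)]
weight_mat [([0.444, 0.293, 0.002], 0.57)]
pail [([0.668, 0.417, -0.001], 0.24)]
hook_stand [([0.501, -0.099, -0.003], 0.77), ([0.652, 0.218, 0.081], 0.73)]
gift_box_pink [([0.682, 0.033, 0.002], 0.81)]
coasters [([0.681, -0.083, -0.0], 0.68)]
pen [([0.666, 0.413, -0.001], 0.65), ([0.444, 0.295, -0.001], 0.51)]
pan_top [([0.652, 0.215, 0.082], 0.96)]
pail_loop [([0.455, -0.083, 0.288], 0.82)]
hook_hang [([0.457, -0.08, 0.3], 0.81), ([0.679, -0.08, -0.004], 0.33)]
side 55.163758137364184 [0.142 0.936 0.541]
weight_100 [([0.441, 0.378, 0.006], 0.93), ([0.44, 0.264, 0.002], 0.89), ([0.589, 0.372, -
[... 446 characters left out ...]
 0.69)]
scale [([0.657, 0.215, 0.002], 0.97), ([0.506, -0.095, 0.002], 0.27)]
weight_mat [([0.438, 0.296, 0.002], 0.61), ([0.673, -0.082, -0.004], 0.23)]
pail [([0.459, -0.08, 0.17], 0.64), ([0.504, -0.095, 0.003], 0.16)]
hook_stand [([0.501, -0.097, 0.001], 0.75)]
gift_box_pink [([0.686, 0.032, -0.0], 0.57)]
coasters [([0.677, -0.085, -0.006], 0.92), ([0.656, 0.219, 0.003], 0.23)]
pen [([0.666, 0.414, 0.003], 0.54), ([0.445, 0.376, 0.006], 0.48), ([0.677, -0.084, -0.007], 0.39)]
pan_top [([0.651, 0.218, 0.079], 0.76)]
pail_loop [([0.46, -0.083, 0.285], 0.57)]
hook_hang [([0.5, -0.098, 0.004], 0.39), ([0.458, -0.076, 0.169], 0.38)]
0.0187 1.5 [-3.14155023e+00  2.26507554e-05  3.80805124e-01]
```

View pics/top0.png

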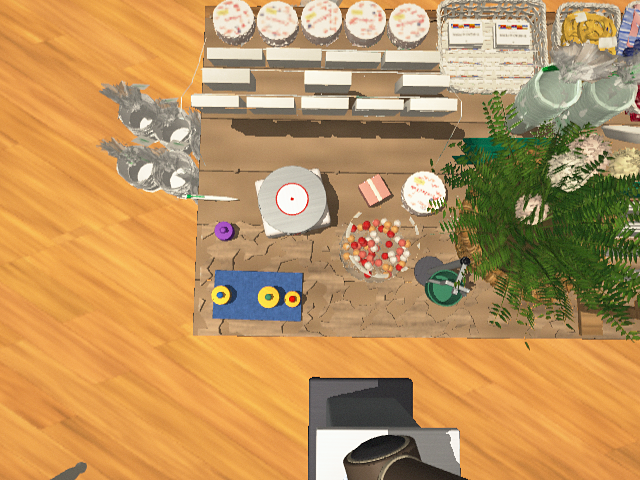

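View pics/side0.png

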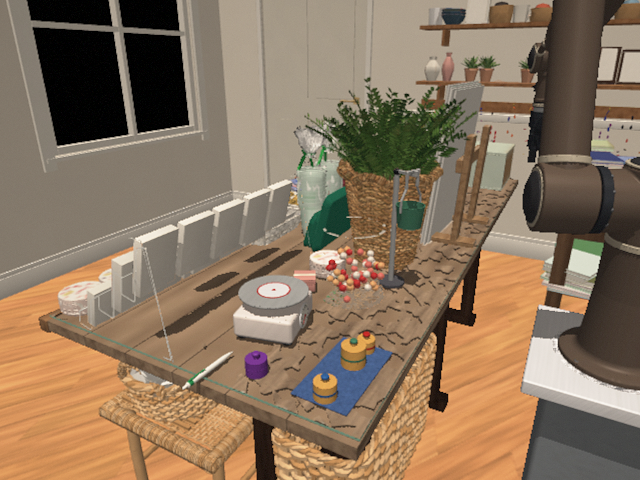

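Top view: the mat carries blue 300 (220,295), green 500 (268,297) and red 200 (292,299). There is no yellow 100. The purple look-alike stands off the mat at (224,231). The pail hangs at (445,285) beside the plant, and a bowl of sweets is at (380,245).

```bash
python3 - <<'E'
from h import *
p=cv2.cvtColor(cv2.imread('pics/top0.png'),cv2.COLOR_BGR2RGB); d=np.load('top0.npy'); W=cloud('top',d); np.save('W.npy',W)
hsv=cv2.cvtColor(p,cv2.COLOR_RGB2HSV)
def near(x,y,r,z0,z1): return (np.hypot(W[...,0]-x,W[...,1]-y)<r)&(W[...,2]>z0)&(W[...,2]<z1)&(d>0)
for n,x,y in(('300',.44,.373),('500',.438,.266),('200',.437,.218),('purple',.586,.37)):
    m=near(x,y,.04 if n in('300','purple') else .024,.02,.09); 
    zt=np.percentile(W[m][:,2],98); k=m&(W[...,2]>zt-.006); 
    b=near(x,y,.03,.02,zt-.008)
    print(n,'top',zt.round(4),'knob',W[k].mean(0).round(4),k.sum(),'all bbox',W[m].min(0).round(3),W[m].max(0).round(3))
m=(hsv[...,0]>100)&(hsv[...,0]<125)&(hsv[...,1]>120)&near(.44,.295,.15,-.01,.015)
r=cv2.minAreaRect(W[m][:,:2].astype(np.float32)*1000); print('mat',r,W[m][:,2].mean())
m=near(.652,.216,.09,.075,.095); q=W[m]; (c,rr)=cv2.minEnclosingCircle(q[:,:2].astype(np.float32)); print('pan',c,rr,q[:,2].mean(), q[:,:2].mean(0))
red=m&((hsv[...,0]<8)|(hsv[...,0]>172))&(hsv[...,1]>110); print('ring',cv2.minEnclosingCircle(W[red][:,:2].astype(np.float32)))
m=near(.47,-.09,.08,.27,.34); q=W[m]; print('stand hi',len(q))
for z0,z1 in((.275,.296),(.296,.303),(.303,.315),(.315,.34)):
    s=q[(q[:,2]>z0)&(q[:,2]<z1)]
    if len(s): print(z0,s.mean(0).round(3),s.min(0).round(3),s.max(0).round(3),len(s))
# height map around
for x in np.arange(.3,.95,.05): print(round(x,2),[int(1000*W[near(x,y,.025,-.05,1.2)][:,2].max()) if near(x,y,.025,-.05,1.2).any() else -1 for y in np.arange(-.35,.45,.05)])
cr=p[180:340,190:490]; save('crop0.png',cv2.resize(cr,(800,427),interpolation=cv2.INTER_CUBIC))
E
```

```text
300 top 0.0488 knob [0.4421 0.3745 0.0469] 35 all bbox [0.422 0.354 0.022] [0.462 0.396 0.053]
500 top 0.0594 knob [0.4385 0.2682 0.0574] 34 all bbox [0.417 0.245 0.025] [0.461 0.289 0.062]
200 top 0.0458 knob [0.4354 0.2166 0.0437] 29 all bbox [0.417 0.199 0.02 ] [0.453 0.235 0.046]
purple top 0.0457 knob [0.5865 0.3736 0.0438] 34 all bbox [0.566 0.353 0.02 ] [0.606 0.394 0.049]
mat ((443.91619873046875, 296.8485107421875), (198.79408264160156, 108.5118179321289), 88.96826171875) 0.0036243914669678995
pan (0.6506364345550537, 0.218895822763443) 0.07519228011369705 0.08470056034833379 [0.64961412 0.21893017]
ring ((0.6510977745056152, 0.2186318039894104), 0.03625237196683884)
stand hi 1004
0.275 [ 0.479 -0.127  0.282] [ 0.446 -0.166  0.275] [ 0.549 -0.057  0.296] 185
0.296 [ 0.484 -0.093  0.299] [ 0.444 -0.166  0.296] [ 0.527 -0.058  0.303] 180
0.303 [ 0.47  -0.096  0.307] [ 0.444 -0.168  0.303] [ 0.539 -0.058  0.315] 164
0.315 [ 0.49  -0.129  0.331] [ 0.437 -0.169  0.315] [ 0.549 -0.066  0.34 ] 358
0.3 [-1, -1, -1, -1, -1, -1, -1, -1, -1, -1, -1, -1, -1, -1, -1, -1]
0.35 [7, 1, 0, 7
[... 172 characters left out ...]
, 52, 50]
0.5 [424, 418, 460, 468, 459, 470, 403, 190, 190, 191, 7, 7, 10, 10, 9, 8]
0.55 [393, 452, 456, 415, 485, 449, 434, 399, 126, 191, 5, 6, 5, 7, 35, 31]
0.6 [436, 434, 399, 456, 500, 429, 426, 354, 120, 192, 89, 90, 92, 88, 45, 45]
0.65 [378, 456, 460, 464, 446, 439, 448, 418, 40, 0, 91, 90, 90, 89, 11, 16]
0.7 [363, 394, 424, 438, 433, 400, 417, 39, 41, 1, 90, 90, 91, 86, 0, 0]
0.75 [-1, 365, 350, 353, 412, 410, 0, 0, 0, 3, 0, 1, 0, 0, 7, 1]
0.8 [215, 234, 120, 119, 98, 247, 241, 240, 240, 238, 238, 238, 240, 239, 239, 239]
0.85 [355, 355, 355, 0, 1, 225, 156, 204, 156, 185, 157, 165, 155, 164, 158, 156]
0.9 [197, 351, 348, 67, 66, 176, 177, 175, 0, 176, 179, 177, -1, 180, 180, 179]
```

View pics/crop0.png

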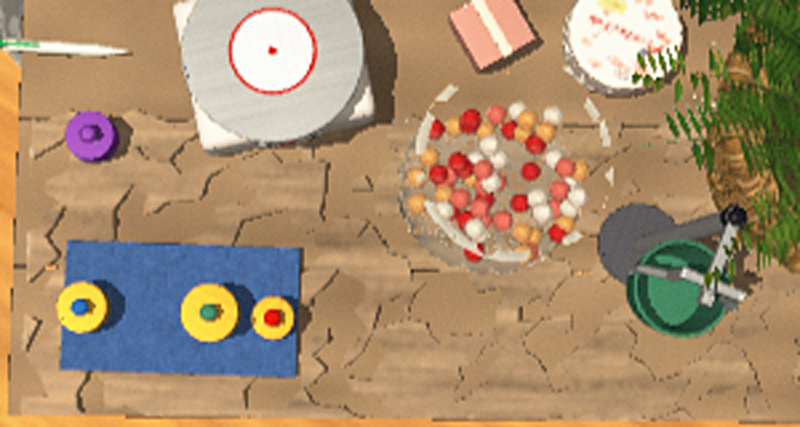

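The crop confirms it: blue, green and red knobs on the mat (80,306), (208,312) and (272,317), with the purple one off it (90,135). The weights present are 200, 300 and 500. Next I retract clear of the plant and start with the 200.

```bash
cat >> h.py <<'E'
PAN=np.array([.651,.2187]); DOWN=[np.pi,0,np.pi/2]
H={'200':.040,'300':.045,'500':.054}; HUE={'200':[(0,9),(171,180)],'300':[(98,127)],'500':[(40,95)]}
D={'200':.036,'300':.042,'500':.048}; SINK={'200':.0032,'300':.0048,'500':.008}
def find(name,save_as=None):
    p,d=bot.camera('top'); W=cloud('top',d); h=cv2.cvtColor(p,cv2.COLOR_RGB2HSV)
    if save_as: save(save_as,p)
    c=np.zeros(d.shape,bool)
    for a,b in HUE[name]: c|=(h[...,0]>=a)&(h[...,0]<=b)
    c&=(h[...,1]>90)&(d>0)
    out=[]
    for base in (.004,.085-SINK[name],0):
        z=base+H[name]; m=c&(abs(W[...,2]-z)<.007)&(W[...,0]>.34)&(W[...,0]<.75)&(W[...,1]>.12)&(W[...,1]<.5)
        n,l,s,_=cv2.connectedComponentsWithStats(m.astype(np.uint8))
        for i in range(1,n):
            if s[i,4]>=12: out.append((np.median(W[l==i],0).round(4),int(s[i,4])))
        if out: return out
    return out
def park(): bot.movep([.33,.03,.42],DOWN)
def pick(xy,base,name,tip=.006):
    bot.movep([*xy,base+.13],DOWN)
    bot.gripper_to(.085)
    bot.move_straight([*xy,base+tip],velocity=.12); bot.gripper_to(.0)
    w=bot.get_width(); print('grip',name,'width',round(w,4),'force',bot.get_grasp_force())
    assert abs(w-D[name])<.004
    bot.move_straight([*xy,base+.13],velocity=.12)
def place(xy,base,tip=.006):
    bot.move_straight([*xy,base+.10],velocity=.25)
    bot.move_straight([*xy,base+.012+tip],velocity=.12)
    bot.move_straight([*xy,base+tip],velocity=.03)
    bot.hold(.3); bot.gripper_to(.085)
    bot.move_straight([*xy,base+.15],velocity=.15)
E
python3 - <<'E'
from h import *
a=np.arctan2(-.58,.232)
print(bot.ik([.34*np.cos(a),.34*np.sin(a),.55],[np.pi,0,.38]))
bot.move_straight([.34*np.cos(a),.34*np.sin(a),.55],velocity=.3)
q=np.array(bot.get_joint_positions()); print(q.round(2))
q2=q.copy(); q2[0]=.2; q2[5]=.2; bot.movej(q2); print(bot.get_eef_pos(),bot.get_tool_rot())
park(); print(bot.get_joint_positions(),bot.get_time_s(),bot.get_contact_force())
for n in H: print(n,find(n,'park.png'))
E
```

```text
[-1.31858277 -0.38254203  1.68205235  0.          1.84208234 -0.12778644]
[-1.32 -0.38  1.68  0.    1.84 -0.13]
[0.32230071 0.10917651 0.54825916] [-3.13858342e+00  1.03906580e-03  1.56956014e+00]
[-4.23840060e-02 -4.26041654e-01  1.95543512e+00  6.97232750e-04
  1.61048013e+00 -4.02989809e-02] 5.4417 [ 0.37840871 -0.30767673  0.65321215]
200 [(array([0.4349, 0.2164, 0.0433]), 29)]
300 [(array([0.4419, 0.3749, 0.0479]), 29)]
500 [(array([0.4395, 0.2679, 0.0576]), 28)]
```

```bash
python3 - <<'E'
from h import *
f=find('200')[0][0]; pick(f[:2],.004,'200')
place(PAN,.085-.0025); bot.hold(.3)
park(); bot.hold(1)
r=find('200','pan200.png'); print(r, PAN, bot.get_time_s()); 
for n in('300','500'): print(n,find(n))
p=cv2.imread('pics/pan200.png'); p=cv2.resize(p[150:340,190:490],(790,500)); cv2.imwrite('pics/pan200c.png',p)
E
```

```text
grip 200 width 0.0338 force 59.627190828323364
[(array([0.6512, 0.2192, 0.1207]), 32)] [0.651  0.2187] 17.35
300 [(array([0.4419, 0.3751, 0.0473]), 29)]
500 [(array([0.4395, 0.268 , 0.0575]), 28)]
```

View pics/pan200c.png

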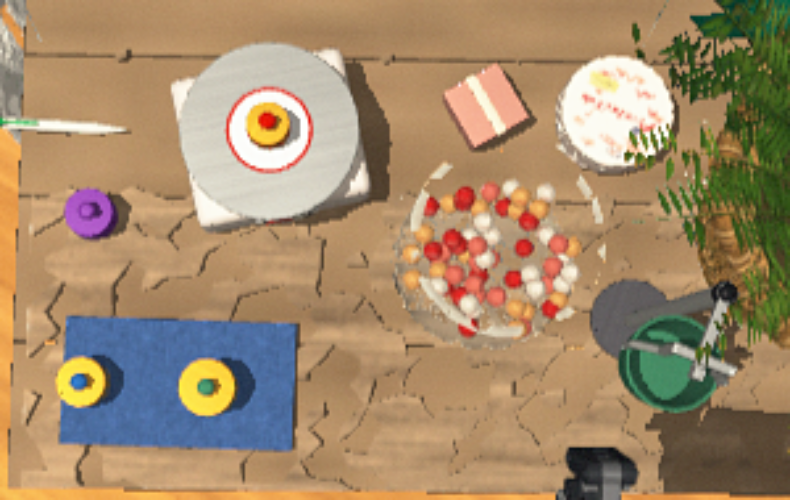

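The picture shows the red 200 upright inside the pan's ring (267,124), and the other weights unmoved. I'll return it to the free middle of the mat, then do the 300.

```bash
python3 - <<'E'
from h import *
f=find('200')[0][0]; pick(f[:2],.085-.0032,'200')
o=[find(n) for n in('300','500')]; print(o)
place([.444,.321],.005)
park()
r={n:find(n) for n in H}; print(r,bot.get_time_s())
assert all(len(v)==1 and v[0][0][2]<.07 for v in r.values())
f=r['300'][0][0]; pick(f[:2],.004,'300')
place(PAN,.085-.0040); bot.hold(.3); park(); bot.hold(1)
print({n:find(n,'pan300.png') for n in H},bot.get_time_s())
E
```

```text
grip 200 width 0.0343 force 59.55087661743164
[[(array([0.4419, 0.3751, 0.0481]), 29)], [(array([0.4395, 0.2681, 0.0569]), 28)]]
{'200': [(array([0.4446, 0.3202, 0.044 ]), 29)], '300': [(array([0.4419, 0.3748, 0.0488]), 29)], '500': [(array([0.4396, 0.268 , 0.0575]), 28)]} 28.45
grip 300 width 0.0404 force 61.08598709106445
{'200': [(array([0.4162, 0.3348, 0.0435]), 29)], '300': [(array([0.6513, 0.219 , 0.1245]), 33)], '500': [(array([0.4396, 0.2682, 0.0571]), 28)]} 40.7
```

The 200 was nudged to (0.416, 0.335), but it still stands on the mat. I'll return the 300 a little to the far side, then do the 500.

```bash
python3 - <<'E'
from h import *
f=find('300')[0][0]; pick(f[:2],.085-.0048,'300')
place([.458,.371],.005); park()
r={n:find(n) for n in H}; print(r,bot.get_time_s())
assert all(len(v)==1 and v[0][0][2]<.07 for v in r.values())
f=r['500'][0][0]; pick(f[:2],.004,'500')
place(PAN,.085-.0070); bot.hold(.3); park(); bot.hold(1)
print({n:find(n,'pan500.png') for n in H},bot.get_time_s())
p=cv2.imread('pics/pan500.png'); p=cv2.resize(p[150:340,190:490],(790,500)); cv2.imwrite('pics/pan500c.png',p)
E
```

```text
grip 300 width 0.0408 force 60.341066122055054
{'200': [(array([0.4162, 0.3345, 0.0428]), 29)], '300': [(array([0.4591, 0.3707, 0.049 ]), 28)], '500': [(array([0.4395, 0.268 , 0.0577]), 28)]} 51.7
grip 500 width 0.047 force 62.30149269104004
{'200': [(array([0.4162, 0.3348, 0.0427]), 28)], '300': [(array([0.4591, 0.371 , 0.0482]), 27)], '500': [(array([0.6511, 0.2189, 0.1294]), 29)]} 63.4583
```

View pics/pan500c.png

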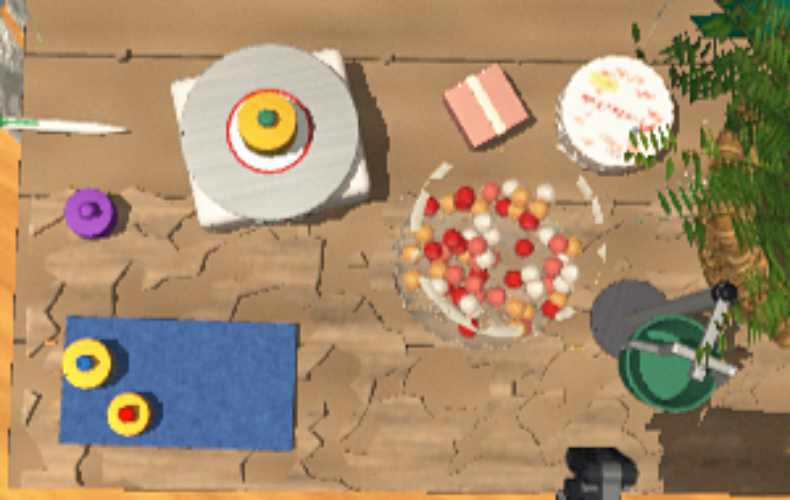

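The 500 is upright in the ring (267,120), and the 200 (127,413) and 300 (87,363) stand on the mat. I'll return the 500 and then look at the pail loop.

```bash
python3 - <<'E'
from h import *
f=find('500')[0][0]; pick(f[:2],.085-.008,'500')
place([.444,.262],.005); park()
print({n:find(n) for n in H},bot.get_time_s())
bot.movep([.36,-.03,.45],DOWN)
T=np.eye(4); T[:3,3]=bot.get_eef_pos(); 
from scipy.spatial.transform import Rotation as Ro
T[:3,:3]=Ro.from_euler('xyz',bot.get_tool_rot()).as_matrix()
p,d=bot.camera('wrist'); save('w1.png',p); c=bot.camera_params('wrist'); np.savez('w1.npz',T=T,d=d,M=c['mount']); print(c['fovy'],np.array(c['mount']).round(3).tolist())
for q in('pail_loop','hook_hang','pail','hook_stand'):
    print(q,[(np.round(x['point'],3).tolist(),round(x['confidence'],2)) for x in bot.tip_of('wrist',q)])
f=240/np.tan(np.radians(c['fovy'])/2); v,u=np.mgrid[:480,:640]
P=np.stack([(u-c['cx'])/f*d,(v-c['cy'])/f*d,d,np.ones_like(d)],-1)@(T@np.array(c['mount'])).T
P=P[...,:3]; np.save('wP.npy',P)
# leaves from the first top cloud above .31 near hook
W=np.load('W.npy'); m=(np.hypot(W[...,0]-.457,W[...,1]+.08)<.10)&(W[...,2]>.312); q=W[m]; q=q[np.argsort(np.hypot(q[:,0]-.457,q[:,1]+.08))]; print(len(q),q[:40:2].round(3).tolist())
E
```

```text
grip 500 width 0.0469 force 61.29234194755554
{'200': [(array([0.4162, 0.3348, 0.0435]), 28)], '300': [(array([0.4591, 0.3704, 0.0488]), 28)], '500': [(array([0.445 , 0.2616, 0.0573]), 26)]} 73.9917
69.71039925501928 [[0.001, -0.945, -0.327, 0.084], [1.0, 0.001, -0.001, 0.0], [0.001, -0.327, 0.945, -0.142], [0.0, 0.0, 0.0, 1.0]]
pail_loop [([0.456, -0.08, 0.29], 0.81)]
hook_hang [([0.458, -0.077, 0.303], 0.78)]
pail [([0.458, -0.082, 0.171], 0.84)]
hook_stand [([0.505, -0.101, -0.001], 0.79)]
2631 [[0.458, -0.082, 0.336], [0.455, -0.083, 0.333], [0.462, -0.084, 0.331], [0.458, -0.073, 0.338], [0.46, -0.073, 0.34], [0.461, -0.073, 0.338], [0.456, -0.072, 0.337], [0.46, -0.072, 0.338], [0.455, -0.071, 0.339], [0.467, -0.081, 0.335], [0.453, -0.071, 0.339], [0.465, -0.074, 0.337], [0.463, -0.071, 0.339], [0.46, -0.069, 0.34], [0.468, -0.082, 0.337], [0.468, -0.084, 0.335], [0.463, -0.069, 0.341], [0.458, -0.067, 0.341], [0.466, -0.071, 0.341], [0.47, -0.083, 0.334]]
```

View pics/w1.png

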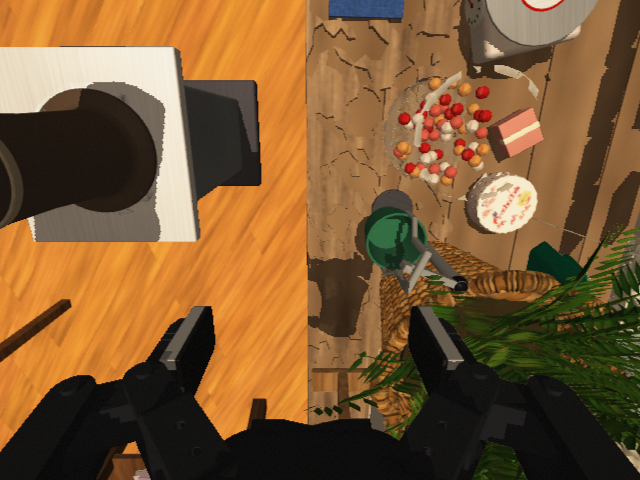

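The wrist view shows the pail at (395,240) with the loop and peg at (420,265), and the post knob at (460,284). Fern fronds sit close on the -y side. I'll map what stands above the loop and measure the peg and loop.

```bash
python3 - <<'E'
from h import *
W=np.load('W.npy'); P=np.load('wP.npy')
pt=cv2.cvtColor(cv2.imread('pics/top0.png'),cv2.COLOR_BGR2HSV); pw=cv2.cvtColor(cv2.imread('pics/w1.png'),cv2.COLOR_BGR2HSV)
xs=np.arange(.38,.56,.01); ys=np.arange(-.17,.0,.01)
for nm,A,h in(('top',W,pt),('wrist',P,pw)):
    print(nm,'max z mm; rows y from',ys[0],'cols x .38-.55; g=green')
    for y in ys:
        row=[]
        for x in xs:
            m=(abs(A[...,0]-x)<.005)&(abs(A[...,1]-y)<.005)&(A[...,2]>.275)&(A[...,2]<.7)
            if m.any():
                i=np.argmax(np.where(m,A[...,2],-1)); hh=h.reshape(-1,3)[i]
                row.append(f"{int(1000*A[...,2].flat[i])}{'g' if hh[1]>80 and 30<hh[0]<95 else ' '}")
            else: row.append('  . ')
        print(f'{y:.2f}',' '.join(row))
# grey points of stand/loop in wrist cloud
g=(pw[...,1]<60)&(np.hypot(P[...,0]-.47,P[...,1]+.085)<.075)&(P[...,2]>.26)&(P[...,2]<.33)
np.set_printoptions(suppress=True)
q=P[g]; print(len(q)); print(q[::max(1,len(q)//40)].round(3).tolist())
im=cv2.imread('pics/w1.png')[190:320,340:510]; cv2.imwrite('pics/w1c.png',cv2.resize(im,(784,600),interpolation=cv2.INTER_CUBIC))
s=cv2.imread('pics/side0.png')[140:310,350:500]; cv2.imwrite('pics/s0c.png',cv2.resize(s,(529,600),interpolation=cv2.INTER_CUBIC))
E
```

```text
top max z mm; rows y from -0.17 cols x .38-.55; g=green
-0.17 372  363  370  365    .  407g 398g 330g 406g 384g 384g 375g 426  417g 414g 414g 411g 422g 422g
-0.16 384    .    .  424g 422g 401g 399g 382g 408g 401g 388g 384g 426g 420g 435g 434g 434g 439g 447g
-0.15   .    .    .  429g 420  405  395g 420g 412g 406g 399g 459g 382g 430g 450g 447g 446g 440  445 
-0.14   .    .  438  426  421  413g 397g 415g 416g 414g 402g 455g 451g 445g 457g 455g 459g 469  427g
-0.13   .  376  435  368g 422  416  352  398  347g 341  378  377g 455g 456g 469g 472g 485g 421g 417g
-0.12   .  374  373  374g 370g 368    .  359    .  306  388  468g 470g 456g 384g 443g 481g 440g 429g
-0.11   .    .  377g 372g   .    .    .    .    .  317g 394g 392g 391g 392g 397g 445g 444g 449g 367g
-0.10   .    .    .    .    .    .    .  308  323  403  403g 402g 404g 402g 372g 376g 349g 375g 371g
-0.09   .    .    .    .    .    .    .  309  331  407g 409g 408g 407g 410g 368g 366  359g 391g 390g
-0.08   .    .    .    .    .    .  306  332  336  412g 415g 398  400g 396    .  364  361  396g 401g
-0.07   .    .    .    .    .    .
[... 2717 characters left out ...]
[0.501, -0.09, 0.263], [0.501, -0.09, 0.265], [0.444, -0.077, 0.299], [0.45, -0.095, 0.261], [0.497, -0.092, 0.268], [0.459, -0.076, 0.307], [0.448, -0.093, 0.271], [0.471, -0.08, 0.299], [0.455, -0.078, 0.307], [0.5, -0.09, 0.28], [0.471, -0.082, 0.299], [0.451, -0.093, 0.279], [0.482, -0.084, 0.297], [0.466, -0.084, 0.299], [0.458, -0.082, 0.306], [0.489, -0.087, 0.297], [0.485, -0.087, 0.3], [0.455, -0.085, 0.306], [0.448, -0.094, 0.29], [0.496, -0.09, 0.298], [0.487, -0.09, 0.301], [0.454, -0.087, 0.308], [0.449, -0.091, 0.302], [0.503, -0.092, 0.3], [0.497, -0.093, 0.299], [0.493, -0.095, 0.299], [0.496, -0.095, 0.3], [0.499, -0.095, 0.302], [0.5, -0.095, 0.303], [0.448, -0.097, 0.305]]
```

View pics/w1c.png

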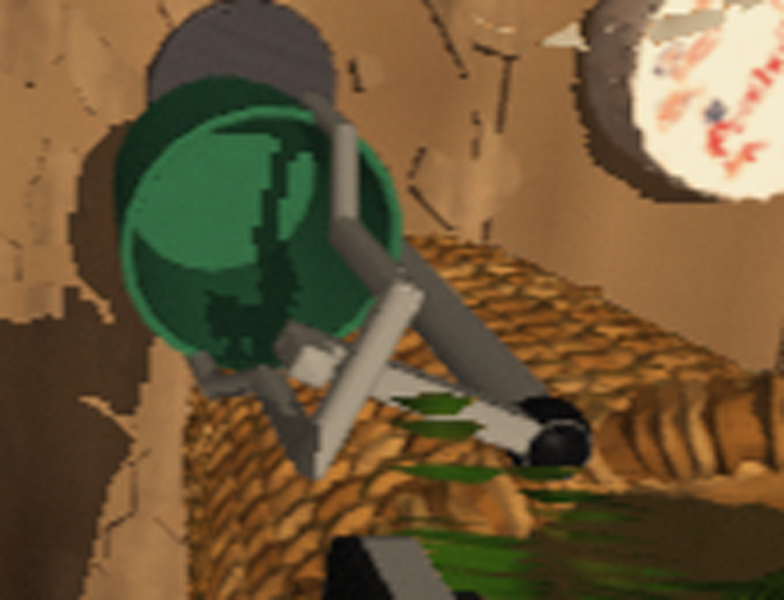

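View pics/s0c.png

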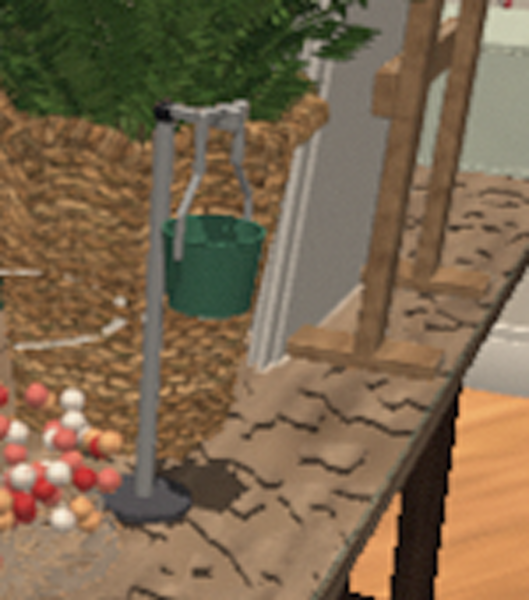

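The fronds hang down to z≈0.33 directly over the loop, so a vertical grasp is out. In the crops the bail hangs freely (peg from (310,360) to the post (555,440)) with open space on the robot's side. I'll come in along the peg from its tip with the tool nearly level.

```bash
cat >> h.py <<'E'
from scipy.spatial.transform import Rotation as Ro
def ori(h,t,s=1):
    h,t=np.radians([h,t]); z=np.array([np.cos(h)*np.cos(t),np.sin(h)*np.cos(t),-np.sin(t)]); y=s*np.array([-np.sin(h),np.cos(h),0])
    return Ro.from_matrix(np.stack([np.cross(y,z),y,z],1)).as_euler('xyz'),z
def tcp(g,h,t,s=1,back=0):
    e,z=ori(h,t,s); return np.array(g)+(bot.hold_point_z-back)*z,e
E
python3 - <<'E'
from h import *
P=np.load('wP.npy'); pw=cv2.cvtColor(cv2.imread('pics/w1.png'),cv2.COLOR_BGR2HSV)
g=(pw[...,1]<70)&(abs(P[...,2]-.307)<.004)&(np.hypot(P[...,0]-.457,P[...,1]+.079)<.03); q=P[g][:,:2]
r=cv2.minAreaRect(q.astype(np.float32)*1000); vx,vy,x0,y0=cv2.fitLine(q.astype(np.float32),cv2.DIST_HUBER,0,.01,.01).ravel(); print('topbar',r,np.degrees(np.arctan2(vy,vx)),x0,y0,len(q))
G=[.457,-.079,.285]
for s in(1,-1):
  for h in(-23,):
    for t in(5,15,25,35,45):
      o=[]
      for g,hh,b in((G,h,0),(G,h,.09),([.38,-.046,.40],h,0),([.45,.15,.40],18,0),([.651,.2187,.203],18,0),([.651,.2187,.203],18,.1)):
        p,e=tcp(g,hh,t,s,b); k=bot.ik(p,e); o.append(None if k is None else np.round(k,2).tolist())
      print(s,t,*o,sep='\n  ')
E
```

```text
topbar ((452.8003845214844, -75.95130920410156), (44.21408462524414, 17.041940689086914), 64.80984497070312) 68.88583 0.45394167 -0.08171531 431
1
  5
  None
  None
  None
  None
  [0.22, 0.51, 2.27, 3.04, 1.13, 1.61]
  [0.19, 0.41, 2.48, 3.01, 1.23, 1.6]
1
  15
  None
  None
  None
  [0.1, -0.68, 2.59, 1.92, 0.22, 2.73]
  [0.22, 0.38, 2.27, 3.02, 0.82, 1.63]
  [0.19, 0.18, 2.48, 2.98, 0.83, 1.65]
1
  25
  None
  None
  None
  [0.12, -0.68, 2.5, 0.74, 0.27, -2.38]
  [0.23, 0.28, 2.23, 2.98, 0.51, 1.68]
  [0.2, 0.02, 2.42, 2.9, 0.44, 1.74]
1
  35
  [-0.12, -0.46, 2.54, -1.12, 0.26, -0.3]
  None
  None
  [0.14, -0.63, 2.39, 0.33, 0.46, -1.97]
  [0.23, 0.23, 2.17, 2.82, 0.22, 1.84]
  [0.21, -0.05, 2.31, 2.32, 0.11, 2.33]
1
  45
  [-0.15, -0.43, 2.44, -0.46, 0.4, -0.97]
  [-0.07, -0.7, 2.44, -0.37, 0.68, -1.04]
  None
  [0.16, -0.56, 2.27, 0.18, 0.66, -1.82]
  [0.24, 0.21, 2.08, 0.63, 0.09, -2.26]
  [0.22, -0.05, 2.18, 0.28, 0.24, -1.91]
-1
  5
  None
  None
  None
  None
  [0.22, 0.51, 2.27, 3.04, 1.13, -1.53]
  [0.19, 0.41, 2.48, 3.01, 1.23, -1.54]
-1
  15
  None
  None
  None
  [0.1, -0.68, 2.59, 1.92, 0.22, -0.41]
  [0.22, 0.38, 2.27, 3.02, 0.82, -1.51]
  [0.19, 0.18, 2.48, 2.98, 0.83, -1.49]
-1
  25
  None
  None
  None
  [0.12, -0.68, 2.5, 0.74, 0.27, 0.76]
  [0.23, 0.28, 2.23, 2.98, 0.51, -1.46]
  [0.2, 0.02, 2.42, 2.9, 0.44, -1.4]
-1
  35
  [-0.12, -0.46, 2.54, -1.12, 0.26, 2.84]
  None
  None
  [0.14, -0.63, 2.39, 0.33, 0.46, 1.17]
  [0.23, 0.23, 2.17, 2.82, 0.22, -1.31]
  [0.21, -0.05, 2.31, 2.32, 0.11, -0.81]
-1
  45
  [-0.15, -0.43, 2.44, -0.46, 0.4, 2.17]
  [-0.07, -0.7, 2.44, -0.37, 0.68, 2.1]
  None
  [0.16, -0.56, 2.27, 0.18, 0.66, 1.32]
  [0.24, 0.21, 2.08, 0.63, 0.09, 0.88]
  [0.22, -0.05, 2.18, 0.28, 0.24, 1.24]
```

```bash
python3 - <<'E'
from h import *
G=[.456,-.079,.276]
for t in(42,46,50):
 for hp in(-10,10,30,45):
  for s in(1,-1):
   o=[]
   for g,hh,b in((G,-23,.09),(G,-23,.045),(G,-23,.008),([.456,-.079,.30],-23,.008),([.41,-.06,.30],-23,.008),([.40,.05,.34],(hp-23)/2,.008),([.45,.15,.36],hp,.008),([.651,.2187,.30],hp,.008),([.651,.2187,.19],hp,.008),([.651,.2187,.19],hp,.10)):
     p,e=tcp(g,hh,t,s,b); k=bot.ik(p,e); o.append(None if k is None else np.round(k,2).tolist())
   print(t,hp,s,'None at',[i for i,k in enumerate(o) if k is None],'q5',[k and k[4] for k in o],'q4',[k and k[3] for k in o],'q6',[k and k[5] for k in o])
E
```

```text
42 -10 1 None at [8] q5 [0.62, 0.47, 0.35, 0.41, 0.52, 0.76, 0.76, 0.56, None, 0.57] q4 [-0.45, -0.51, -0.6, -0.51, -0.51, -0.71, -0.8, -0.98, None, -1.16] q6 [-0.95, -0.91, -0.82, -0.92, -0.9, -0.55, -0.4, -0.21, None, 0.05]
42 -10 -1 None at [8, 9] q5 [0.62, 0.47, 0.35, 0.41, 0.52, 0.76, 0.76, 0.56, None, None] q4 [-0.45, -0.51, -0.6, -0.51, -0.51, -0.71, -0.8, -0.98, None, None] q6 [2.19, 2.23, 2.32, 2.22, 2.25, 2.59, 2.75, 2.93, None, None]
42 10 1 None at [8] q5 [0.62, 0.47, 0.35, 0.41, 0.52, 0.63, 0.51, 0.24, None, 0.16] q4 [-0.45, -0.51, -0.6, -0.51, -0.51, -0.38, -0.16, -0.41, None, -0.8] q6 [-0.95, -0.91, -0.82, -0.92, -0.9, -1.06, -1.36, -1.09, None, -0.67]
42 10 -1 None at [8] q5 [0.62, 0.47, 0.35, 0.41, 0.52, 0.63, 0.51, 0.24, None, 0.16] q4 [-0.45, -0.51, -0.6, -0.51, -0.51, -0.38, -0.16, -0.41, None, -0.8] q6 [2.19, 2.23, 2.32, 2.22, 2.25, 2.08, 1.79, 2.06, None, 2.47]
42 30 1 None at [5, 9] q5 [0.62, 0.47, 0.35, 0.41, 0.52, None, 0.69, 0.38, 0.29, None] q4 [-0.45, -0.51, -0.6, -0.51, -0.51, None, 0.66, 0.86, 1.53, None] q6 [-0.95, -0.91, -0.82, -0.92, -0.9, None, -2.51
[... 3531 characters left out ...]
, -1.11, -1.15, -1.1, -1.7, -2.29, -2.29, -2.64, -2.47]
50 30 -1 None at [] q5 [0.74, 0.61, 0.5, 0.56, 0.64, 0.75, 0.78, 0.51, 0.32, 0.46] q4 [-0.28, -0.29, -0.32, -0.29, -0.31, 0.08, 0.45, 0.49, 0.81, 0.63] q6 [2.0, 2.01, 2.03, 2.0, 2.04, 1.44, 0.85, 0.85, 0.5, 0.67]
50 45 1 None at [8] q5 [0.74, 0.61, 0.5, 0.56, 0.64, 0.8, 0.96, 0.7, None, 0.68] q4 [-0.28, -0.29, -0.32, -0.29, -0.31, 0.31, 0.66, 0.72, None, 0.82] q6 [-1.14, -1.13, -1.11, -1.15, -1.1, -2.06, -2.75, -2.75, None, -2.93]
50 45 -1 None at [] q5 [0.74, 0.61, 0.5, 0.56, 0.64, 0.8, 0.96, 0.7, 0.54, 0.68] q4 [-0.28, -0.29, -0.32, -0.29, -0.31, 0.31, 0.66, 0.72, 0.95, 0.82] q6 [2.0, 2.01, 2.03, 2.0, 2.04, 1.08, 0.4, 0.4, 0.11, 0.21]
```

```bash
cat >> h.py <<'E'
TL=48
E
python3 - <<'E'
from h import *
G=np.array([.457,-.079,.276])
p,e=tcp(G,-23,TL,1,.10); bot.movep(p,e); print(bot.get_time_s(), bot.get_contact_force())
p,e=tcp(G,-23,TL,1,.008); print('hit',bot.move_straight(p,e,velocity=.06,until_force=6)); print(bot.get_eef_pos()-p,bot.get_contact_force())
p,d=bot.camera('side'); save('s1.png',p); c=cv2.resize(p[120:290,370:540],(600,600),interpolation=cv2.INTER_CUBIC); save('s1c.png',c)
p,d=bot.camera('wrist'); save('w2.png',p)
E
```

```text
75.5 [-0.46356774 -0.41047936  1.20848958]
hit False
[1.08538470e-04 7.52986930e-05 4.15017379e-04] [ 0.23415406  0.41827239 -0.18822673]
```

View pics/w2.png

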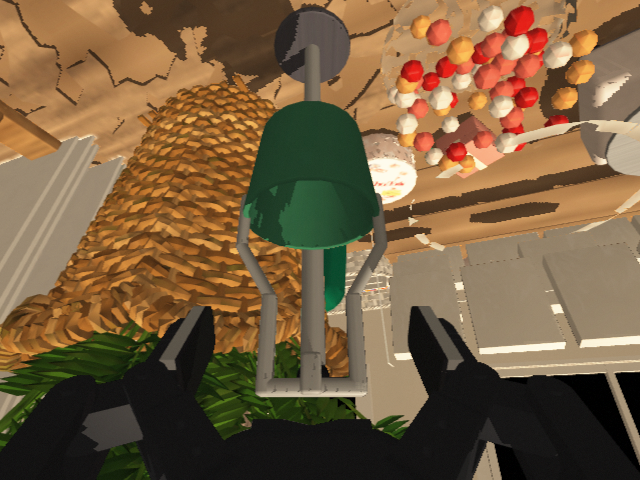

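View pics/s1c.png

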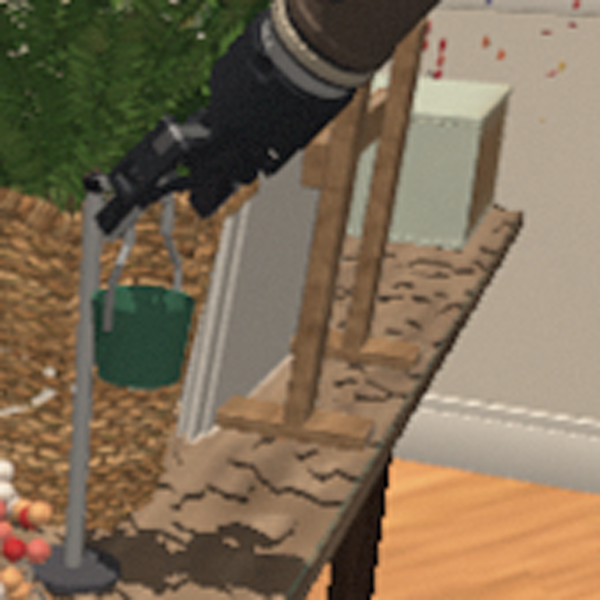

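The loop (258–365, 300–395) sits centred between the open fingers and lines up with the peg and post, and nothing is touching. Now to grip, lift off, and carry.

```bash
python3 - <<'E'
from h import *
G=np.array([.457,-.079,.276])
bot.gripper_to(0); print('w',bot.get_width(),bot.get_grasp_force(),bot.get_contact_force())
def go(g,h,v): 
    p,e=tcp(g,h,TL,1,.008); return bot.move_straight(p,e,velocity=v)
go(G+[0,0,.020],-23,.05); print(bot.get_contact_force(),bot.get_width())
u=np.array([-.92,.39,0])
go(G+u*.06+[0,0,.020],-23,.08); print(bot.get_contact_force(),bot.get_width())
go([.40,.05,.34],-17,.2)
go([.45,.15,.38],-10,.2); print(bot.get_width(),bot.get_contact_force(),bot.get_time_s())
for c in('side','top'):
    p,d=bot.camera(c); save(c+'2.png',p)
    for q in('pail_loop','pail'): print(c,q,[(np.round(x['point'],3).tolist(),round(x['confidence'],2)) for x in bot.tip_of(c,q)[:2]])
p=cv2.imread('pics/side2.png'); cv2.imwrite('pics/s2c.png',cv2.resize(p[120:440,200:600],(750,600)))
E
```

```text
w 0.043402516081676216 60.9613057365641 [-0.20745761  0.3088982   1.05997016]
[ 0.45458789  0.45185312 -1.45853689] 0.04319073368937155
[-0.26545694 -0.33243916 -1.73037074] 0.04351869878577759
0.043393735606595034 [-0.39695264  0.48911104 -2.6378631 ] 80.6667
side pail_loop [([0.452, 0.148, 0.386], 0.78)]
side pail [([0.449, 0.148, 0.27], 0.81)]
top pail_loop [([0.446, 0.146, 0.389], 0.69), ([0.447, 0.153, 0.271], 0.43)]
top pail [([0.45, 0.151, 0.273], 0.8), ([0.46, -0.082, 0.302], 0.53)]
```

View pics/s2c.png

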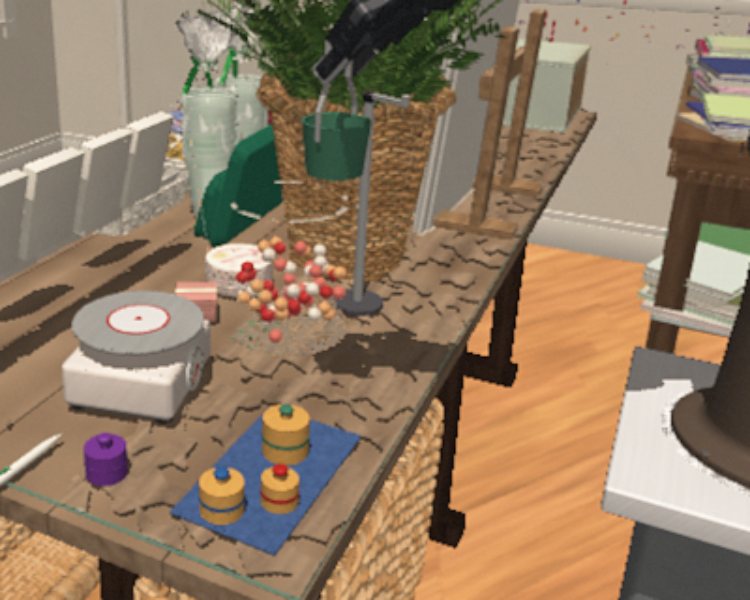

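The pail is off the hook and hanging upright in the grip (335,145). All three weights stand on the mat. Next I place it.

```bash
python3 - <<'E'
from h import *
def go(g,h,v,b=.008,uf=None): 
    p,e=tcp(g,h,TL,1,b); return bot.move_straight(p,e,velocity=v,until_force=uf)
go([*PAN,.32],-10,.2); bot.hold(.3)
for c in('side','top'):
    bot.camera(c); print(c,[(np.round(x['point'],3).tolist(),round(x['confidence'],2)) for x in bot.tip_of(c,'pail')[:2]])
go([*PAN,.21],-10,.1); bot.hold(.3); f0=np.array(bot.get_contact_force())
for z in(.199,.196,.194,.192,.190,.189):
    go([*PAN,z],-10,.02); bot.hold(.3); f=np.array(bot.get_contact_force())-f0; print(z,f.round(2))
    if f[2]>1.2: break
bot.gripper_to(.085); bot.hold(.3); print(bot.get_time_s())
go([*PAN,z],-10,.08,.12); bot.movep([.36,.10,.48],DOWN); bot.hold(1.5)
p,d=bot.camera('top'); save('top3.png',p); W=cloud('top',d); h=cv2.cvtColor(p,cv2.COLOR_RGB2HSV)
print([(np.round(x['point'],3).tolist(),round(x['confidence'],2)) for x in bot.tip_of('top','pail')[:2]])
m=(h[...,0]>60)&(h[...,0]<90)&(h[...,1]>80)&(np.hypot(W[...,0]-.651,W[...,1]-.219)<.07)&(W[...,2]>.132)&(W[...,2]<.145)
print('rim',cv2.minEnclosingCircle(W[m][:,:2].astype(np.float32)),W[m][:,2].mean())
g=(h[...,1]<70)&(np.hypot(W[...,0]-.651,W[...,1]-.219)<.05)&(W[...,2]>.205); print('loop',W[g].mean(0),W[g].max(0))
print({n:find(n) for n in H},bot.get_time_s())
s,_=bot.camera('side'); save('side3.png',s); save('s3c.png',cv2.resize(s[220:440,200:480],(764,600)))
E
```

```text
side [([0.65, 0.218, 0.21], 0.9)]
top [([0.654, 0.221, 0.215], 0.82), ([0.443, 0.294, -0.002], 0.17)]
0.199 [-0.51 -0.12 -0.01]
0.196 [ 0.   -0.61 -0.41]
0.194 [-0.31 -1.38 -1.05]
0.192 [ 0.09 -0.11  0.  ]
0.19 [ 0.25 -0.6   1.86]
88.3083
[([0.652, 0.223, 0.082], 0.86)]
rim ((0.6508187055587769, 0.2188928872346878), 0.03475343436002731) 0.13662180458318057
loop [0.65033567 0.21975086 0.21915331] [0.65662378 0.24112468 0.22549115]
{'200': [(array([0.4162, 0.3342, 0.0436]), 29)], '300': [(array([0.4592, 0.3707, 0.0488]), 28)], '500': [(array([0.445 , 0.2616, 0.057 ]), 26)]} 92.8667
```

View pics/s3c.png

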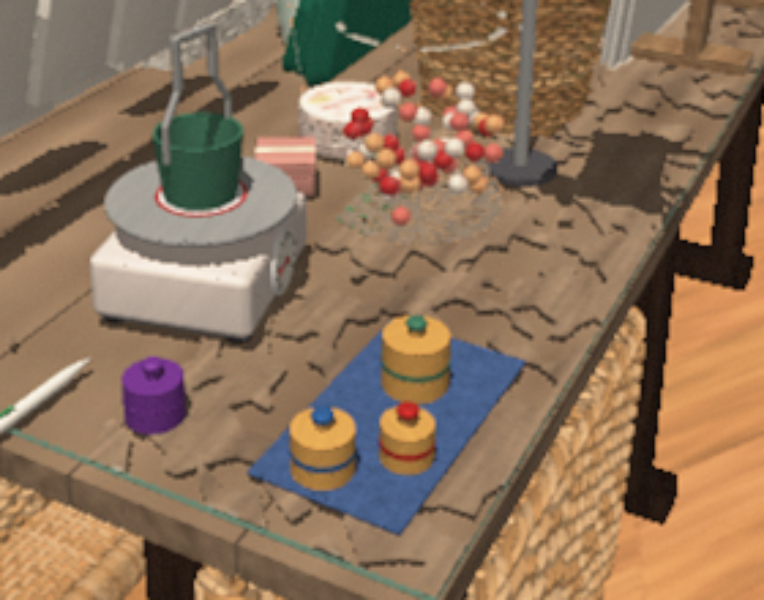

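View pics/top3.png

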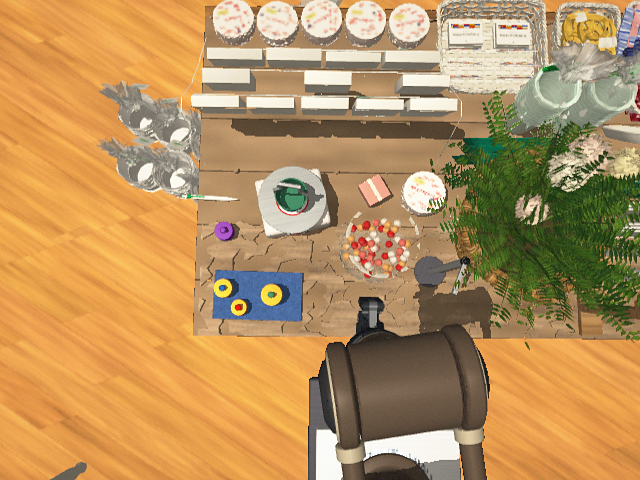

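The pail stands upright and centred on the pan: (292,195) in the top view, with its rim within 1 mm of the pan centre. The three weights are upright on the mat, the bystanders are where they were, and the robot touches nothing.

```bash
python3 -c "
from plant import bot
print(bot.hand_in())"
```

```text
the job is handed in; nothing more can be done
None
```

The job is handed in: the 200, 300 and 500 g weights (no 100 g was present) were each proved alone on the pan, lightest first, and are back upright on the mat. The green pail stands centred on the pan, and the gift box, coasters and pen look undisturbed in the final pictures; I haven't seen the judging result.

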